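# Open the dial lock on the blade case and hold up its shackle

## Robot

A 7-joint arm with a two-finger parallel gripper is mounted at the origin on a cart in front of the work surface, level with it; the furniture and walls round the work are solid. World frame = base frame: x ahead of the robot, y to its left, z up, the work surface at z = 0. Lengths are in m, angles in rad, forces in N, time in s.
With the tool pointing down it reaches from about 0.35 to 0.9 m from the base axis. Payload 7.2 kg.
Tool frame: the origin (TCP) lies between the finger pads; the fingertips stand 8 mm ahead of it and the grasp point (between the pads) lies 11 mm behind it; z points along the fingers, y is the direction in which the jaws open and shut (so a half turn about z gives the same grasp; the last joint's range is limited). The gripper opens to 88 mm and grips with 3 to 60 N. Pads are 20 mm wide; open, the fingers measure 115 mm over their backs; the gripper's body (75 mm by 178 mm) begins 61 mm behind the grasp point.
Start: joints at [-1.297, 0.411, -0.013, 1.596, 0.006, 1.134, -0.082], TCP at [0.209, 0.589, 0.195] pointing down, gripper open.
Joint ranges: [-2.95, 2.95], [-0.29, 1.99], [-1.47, 1.44], [0.14, 2.54], [-1.03, 4.17], [0.13, 1.85], [-2.86, 2.86]. Speed limits (rad/s): [2.39, 2.39, 3.01, 3.01, 3.14, 3.14, 3.14].

## Interface

Orientations are given as a unit quaternion [x, y, z, w].
In Python, from plant import bot gives the robot as it stands. The module is installed in compiled form; this text tells all that it offers.
- The arm moves only by the tool apply_moves, never from a script. Its argument "moves" is a list of rows, each a list of 7 numbers: the shift along the tool's x, y, z as a fraction of full scale, then the turn, a rotation vector about the tool's x, y, z as a fraction of full scale, then the gripper's target within -1 to 1 (fully open at 1, half-way at 0, shut at -1). In form: [[x, y, z, ax, ay, az, jaw], ...]. A call has 1 to 12 rows; each row is the pose to reach, as a shift and turn from the pose commanded when the call began, along the tool's axes at that moment, turning the shorter way round; what a row does not reach only later rows make up. Full scale, the value 1, is 0.25 m for a shift and 360 degrees for a turn. A row lasts 1/10 s, in which the tool goes at most 50 mm and 8.59 degrees, less where a joint would pass 70% of its speed; a pose out of reach is approached as far as the arm can. A call with a number of a shift or a turn outside -1 to 1 is refused whole. A call with a gripper value outside its range is refused whole. The fingers move at their own pace and stop on an object; the grip force is fixed at half the most. Time passes only in rows, so rows that repeat a pose let the fingers close. It gives the time, the measured TCP pose, the force and the opening at its end, in the units of the state.
- bot.get_obs(): the state, without advancing time (a new reading comes with each control period).
- bot.grab_frame(name): name is "scene" or "top"; returns the picture (480x640x3 uint8, red, green, blue); there is no depth.
- bot.calibration(name): a dict with "mtx" (3x3 intrinsics, pixels), "xyz" and "attitude" of the camera in the world. Camera axes: x right, y up, looking along -z (the intrinsics and any distortion apply to the point x, -y, -z); pixel columns grow to the right and rows downward; lengths in m; the calibration is good to about 2 mm. A picture is of the moment at which its call begins. calibration takes no time and is no camera call.
- bot.sign_off(): hands the job in, once; it reports no verdict.
The state is a dict: "time": time; "joint_pos": joint angles; "joint_vel": joint speeds; "tau": joint torques, N m; "tool_pos": TCP position; "eef_rot": TCP orientation; "ft_force": force on the tool from outside, world axes, zero at the start; "ft_torque": the same for the moment, N m; "gripper_width": opening from 0.0 (shut) to 1.0 (fully open).
Only numpy, scipy, OpenCV 4.12 (cv2) and the standard library are available. Lean on these libraries where they do the work, as an engineer would, in place of code of your own. Each camera call takes 0.05 s, during which the arm holds its last target. There are 200 camera calls.

## Task

One of the two trays of the locker rack holds the long black blade case (41 mm tall), the other the flat hand-held thermometer. On the lock in front of the blade case, turn the dial, which clicks from notch to notch, until the nose of its bar grip points at the raised pip on the block, then pull the U-shackle straight up out of the block and finish while still holding it, upright and still over its lock, with its top bar at least 20 cm above the worktop. Leave the other lock and the things in the trays alone.

Things in the scene. Friction and masses are not known exactly. Their poses are not given: they have to be found in the camera images.
- rack: locker rack fixed to the worktop: dark plate 270 x 430 x 6 mm, x -120 to +150 mm, two lanes at y = +110 (left) and -110 mm (right). Origin on the worktop, +x to the back. Each lane, front to back: aluminium lock block (x -115 to +50, 74 mm wide, top z = 48 mm) with dial (axis x = -70) and shackle (x = +30); tray with 14 mm lips. Nothing of the rack is taller than 94 mm
- bay_left (a point): centre of the floor of the left tray, 6 mm above the worktop; axes as the rack's
- lock_left (a point): point on the top of the left lock block (z = 48 mm), midway between the two holes for the shackle's legs; axes as the rack's. A fixed steel hasp strap 20 mm wide (z = 50 to 53 mm, its end tab up to 60 mm, 12 mm in front of this point) runs under the shackle and back over the tray
- pip_left (a point): top of the raised round pip (8 mm) on the left block, 40 mm in front of (rack -x) the dial's axis
- dial_left_grip (a point): on the left dial's upright axis, 77 mm above the worktop, the height to grip: a black bar 12 mm thick, 46 mm long, its top at z = 89 mm, on a round skirt of 60 mm diameter (skirt top z = 57 mm). The frame turns with the dial: x along the bar with the nose at -x, y across the bar. At joint value 0 its axes are the rack's
- dial_left_nose (a point): tip of the small bright pointed nose at the foot of the left dial's bar, 30 mm from the dial's axis
- dial_left (a joint): left dial, rad, counter-clockwise from above positive; 0 = nose at the pip = unlocked (free within about 0.1), else the shackle is held fast. Stops at +-2.75. A sprung pawl gives 12 notches a turn (0, +-0.52, +-1.05 ..): it clicks over at about 0.05 N m and settles in the nearest notch. Starts two to four notches off, positive (turn clockwise)
- shackle_left_grip (a point): centre of the top bar of the left shackle, a loose steel U of about 90 g standing in the left block. Bar along rack y, 87 mm above the worktop, black sleeve 10 mm thick (rack x), 36 mm long, 13 mm high; legs 8 mm round, 40 mm apart, feet 65 mm below this point and 26 mm deep in 11 mm holes. z up, y along the bar
- shackle_left: the left shackle, origin midway between its feet, axes as its grip point's
- bay_right (a point): centre of the floor of the right tray, 6 mm above the worktop; axes as the rack's
- lock_right (a point): point on the top of the right lock block (z = 48 mm), midway between the two holes for the shackle's legs; axes as the rack's. A fixed steel hasp strap 20 mm wide (z = 50 to 53 mm, its end tab up to 60 mm, 12 mm in front of this point) runs under the shackle and back over the tray
- pip_right (a point): top of the raised round pip (8 mm) on the right block, 40 mm in front of (rack -x) the dial's axis
- dial_right_grip (a point): on the right dial's upright axis, 77 mm above the worktop, the height to grip: a black bar 12 mm thick, 46 mm long, its top at z = 89 mm, on a round skirt of 60 mm diameter (skirt top z = 57 mm). The frame turns with the dial: x along the bar with the nose at -x, y across the bar. At joint value 0 its axes are the rack's
- dial_right_nose (a point): tip of the small bright pointed nose at the foot of the right dial's bar, 30 mm from the dial's axis
- dial_right (a joint): right dial, rad, counter-clockwise from above positive; 0 = nose at the pip = unlocked (free within about 0.1), else the shackle is held fast. Stops at +-2.75. A sprung pawl gives 12 notches a turn (0, +-0.52, +-1.05 ..): it clicks over at about 0.05 N m and settles in the nearest notch. Starts two to four notches off, negative (turn counter-clockwise)
- shackle_right_grip (a point): centre of the top bar of the right shackle, a loose steel U of about 90 g standing in the right block. Bar along rack y, 87 mm above the worktop, black sleeve 10 mm thick (rack x), 36 mm long, 13 mm high; legs 8 mm round, 40 mm apart, feet 65 mm below this point and 26 mm deep in 11 mm holes. z up, y along the bar
- shackle_right: the right shackle, origin midway between its feet, axes as its grip point's
- blade_case_center (a point): centre of the long black blade case, 52 x 170 x 41 mm, lying in one of the trays along rack y: this tells which lock to open
- probe_center (a point): centre of the cream hand-held thermometer, 165 x 52 x 22 mm, lying in the other tray
Things that resemble listed ones, but are neither listed nor needed, are in the scene too. What is shaped like the shackle_left but red or turquoise is not meant.

How it is judged:
By the outcome, as a careful person would: the job done as asked, in the order asked, and still so for the second after the job is handed in, while the arm keeps its last pose, push and grip.
It also fails if it takes over 67 s, if anything falls off the work surface, if the arm or the gripper's body presses on something with over 40 N, if the wrist force passes 120 N, or if a joint passes its speed limit or range.

## Working session

There is one attempt and no reset: what is moved stays moved. The work goes in short steps, Python scripts to look and compute and a tool call to move; the robot and the scene stay as the last step left them, time stands still between calls to the robot, and variables do not carry over. Pictures are saved under pics/ and viewed, about 8 in all and at most 12, crops included, and the job is handed in when it is done.

Besides the shell and the picture viewer there is one more tool, called as name(argument=value, ...) on one line, values as JSON. apply_moves: Moves the arm, as the interface text tells. Its arguments: {"type":"object","properties":{"moves":{"type":"array","items":{"type":"array","items":{"type":"number"}}}},"required":["moves"]}

```bash
mkdir -p pics
python3 - <<'E'
from plant import bot
import cv2
for n in("scene","top"):
    cv2.imwrite(f"pics/{n}0.png",bot.grab_frame(n)[:,:,::-1]); print(n,bot.calibration(n))
print(bot.get_obs())
E
```

```text
scene {'mtx': array([[568.52929388,   0.        , 319.38407601],
       [  0.        , 568.52929388, 238.30452228],
       [  0.        ,   0.        ,   1.        ]]), 'xyz': array([ 0.09137036, -0.29923191,  0.79417147]), 'attitude': array([ 0.33021512, -0.15685671, -0.38161588,  0.84895422])}
top {'mtx': array([[471.3894737 ,   0.        , 314.59258871],
       [  0.        , 471.3894737 , 237.73691821],
       [  0.        ,   0.        ,   1.        ]]), 'xyz': array([0.42110685, 0.08643238, 0.90833693]), 'attitude': array([ 0.08009141, -0.07187955, -0.67661695,  0.72842858])}
{'time': 0.1, 'joint_pos': array([-1.29719374,  0.41182993, -0.01272228,  1.5969134 ,  0.00558276,
        1.13430118, -0.08219161]), 'joint_vel': array([-0.00069822, -0.00046705, -0.00097428, -0.00436651,  0.00049882,
       -0.00125228,  0.00055934]), 'tau': array([ 2.30271551e-03, -5.89095426e+01,  6.43574875e-01, -2.91708165e+01,
       -5.37770719e-02,  1.45376619e-02,  5.55404256e-05]), 'tool_pos': array([0.20935811, 0.58838875, 0.19400612]), 'eef_rot': array([ 1.70053560e-01,  9.85434567e-01, -7.03650106e-04, -8.08861228e-05]), 'ft_force': array([ 0.15514575,  0.30395462, -0.52710892]), 'ft_torque': array([-0.0556032 , -0.00573541, -0.004825  ]), 'gripper_width': 1.0018913995843024}
```

View pics/scene0.png

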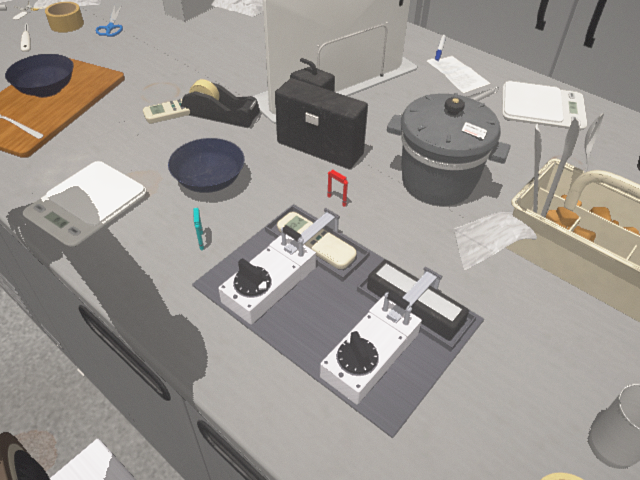

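View pics/top0.png

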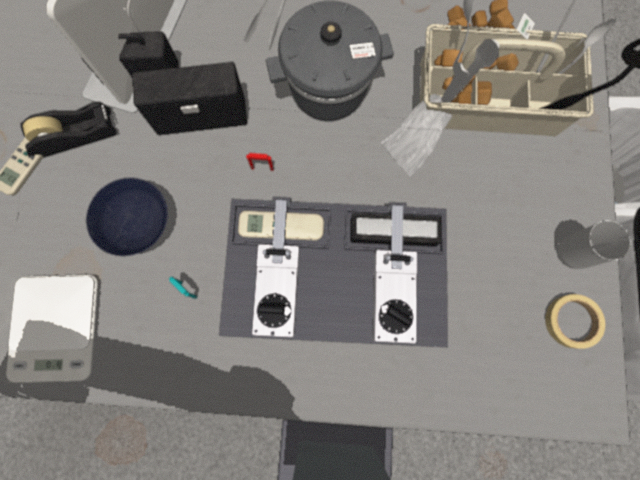

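The right tray holds the blade case: black, with a pale window. The left tray holds the cream thermometer. Plate corners in top: FL (220,340), FR (447,347), BR (447,208), BL (232,199). In scene: (194,285), (393,435), (482,320), (268,206). I'll fit the rack pose and enlarge the right lock.

```bash
cat > h.py <<'E'
import numpy as np, cv2
from scipy.spatial.transform import Rotation as R
from scipy.optimize import least_squares
from plant import bot
def proj(n,P):
    c=bot.calibration(n); p=R.from_quat(c["attitude"]).inv().apply(np.atleast_2d(P)-c["xyz"])*[1,-1,-1]
    q=p@c["mtx"].T; return q[:,:2]/q[:,2:]
def unproj(n,uv,z):
    c=bot.calibration(n); d=np.linalg.inv(c["mtx"])@[*uv,1]
    d=R.from_quat(c["attitude"]).apply(d*[1,-1,-1]); return c["xyz"]+d*(z-c["xyz"][2])/d[2]
def rack(v,P): # v=x,y,yaw
    return R.from_euler("z",v[2]).apply(np.atleast_2d(P))+[v[0],v[1],0]
E
cat > a.py <<'E'
from h import *
C=np.array([[-.12,.215,.006],[-.12,-.215,.006],[.15,-.215,.006],[.15,.215,.006]])
uv={"top":[[220,340],[447,347],[447,208],[232,199]],"scene":[[194,285],[393,435],[482,320],[268,206]]}
for ns in(["top"],["scene"],["top","scene"]):
    f=lambda v:np.concatenate([(proj(n,rack(v,C))-uv[n]).ravel() for n in ns])
    s=least_squares(f,[.45,.1,0]); print(ns,s.x.round(4),s.fun.round(1))
v=s.x; np.save("v.npy",v)
Q=np.array([[-.07,-.11,.089],[-.11,-.11,.05],[.03,-.11,.0935],[.03,-.09,.048],[.03,-.13,.048]])
for n,(x,y) in {"scene":(310,260),"top":(350,230)}.items():
    im=cv2.imread(f"pics/{n}0.png")
    c=cv2.resize(im[y:y+150,x:x+130],None,fx=4,fy=4,interpolation=cv2.INTER_CUBIC)[:600]
    for p in proj(n,rack(v,Q)): cv2.drawMarker(c,tuple(int(t) for t in (p-[x,y]+.5)*4),(0,0,255),0,8)
    globals()[n]=c
cv2.imwrite("pics/c1.png",cv2.resize(np.hstack([scene,top]),(800,462)))
cv2.imwrite("pics/c2.png",scene)
E
python3 a.py
```

```text
['top'] [0.54   0.0574 0.0331] [-0.8 -1.9  2.4  0.8 -0.4  0.2 -1.4  0.9]
['scene'] [0.5339 0.0638 0.0712] [-10.5   4.9   0.7   1.2  -3.3  -6.4  14.9  -0.9]
['top', 'scene'] [0.5368 0.0611 0.0521] [-1.9  1.9  1.5  0.1 -3.8 -0.4 -5.   4.2 -7.3  2.6  0.6  2.1 -0.6 -4.2
 19.3 -1.5]
```

View pics/c1.png

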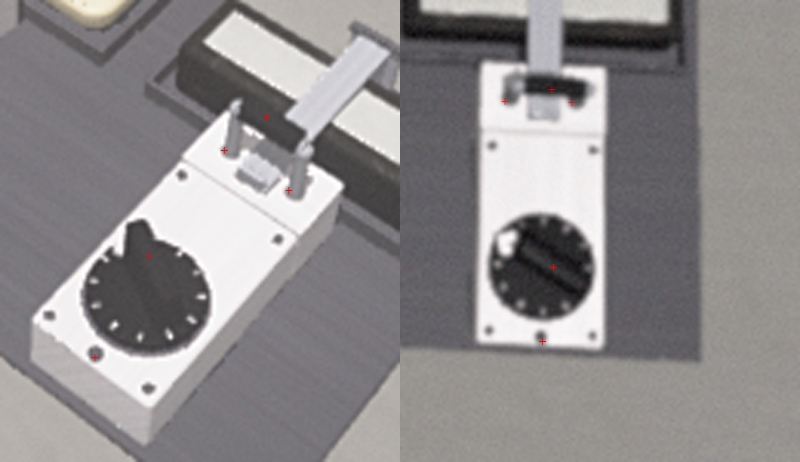

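Enlarged: the nose points back and left (q ≈ -120°, i.e. four notches off), and the pip is at crop (541,337) in top. My scene BL corner was off, so I'll refit on the right lock's own features.

```bash
cat > b.py <<'E'
from h import *
k=3.077
# rack pts: block-top corners, pip, skirt centre
P=np.array([[-.115,-.073,.048],[-.115,-.147,.048],[.05,-.147,.048],[.05,-.073,.048],[-.11,-.11,.05],[-.07,-.11,.057]])
T=np.array([[477,346],[604,348],[606,66],[481,62],[541,337],[541,266]])
S=np.array([[33,318],[150,412],[344,184],[233,108],[96,353],[147,297]])
uv={"top":(T-[400,0])/k+[349.5,229.5],"scene":S/k+[309.5,259.5]}
for ns in(["top"],["scene"],["top","scene"]):
    f=lambda v:np.concatenate([(proj(n,rack(v,P))-uv[n]).ravel() for n in ns])
    s=least_squares(f,[.45,.1,0],loss="soft_l1"); print(ns,s.x.round(4),f(s.x).round(1))
v=s.x; np.save("v.npy",v)
q=np.radians(-120)
print("nose top px by z.06:",unproj("top",((508-400)/k+349.5,242/k+229.5),.06))
for nm,p in dict(dial=[-.07,-.11,.077],sh=[.03,-.11,.087],pip=[-.11,-.11,.05],nose=[-.07-.03*np.cos(q),-.11-.03*np.sin(q),.06]).items(): print(nm,rack(v,p).round(4))
o=bot.get_obs(); M=R.from_quat(o["eef_rot"]).as_matrix(); print(M.round(3))
E
python3 b.py
```

```text
['top'] [0.5419 0.0598 0.0292] [-0.2 -1.1  0.1  0.1 -0.6  0.7  0.1  0.3 -0.  -0.1  0.8 -0. ]
['scene'] [0.5423 0.0584 0.0204] [-1.   0.1  0.5 -0.8  0.7  0.7 -1.3  1.   0.1  0.3  0.4 -2.2]
['top', 'scene'] [0.542  0.0592 0.0256] [-0.1 -1.1  0.2  0.3 -0.2  1.   0.5  0.4  0.1  0.   1.   0.2 -1.1 -0.1
  0.6 -1.2  0.3  0.1 -1.7  0.6  0.1 -0.   0.3 -2.5]
nose top px by z.06: [ 0.48715119 -0.03071287  0.06      ]
dial [[ 0.4749 -0.0526  0.077 ]]
sh [[ 0.5748 -0.05    0.087 ]]
pip [[ 0.4349 -0.0536  0.05  ]]
nose [[ 0.4892 -0.0262  0.06  ]]
[[-0.942  0.335 -0.   ]
 [ 0.335  0.942 -0.001]
 [-0.    -0.001 -1.   ]]
```

apply_moves(moves=[[-0.9, -1, 0, 0, 0, 0, 1], [-0.9, -1, 0, 0, 0, 0, 1], [-0.9, -1, 0, 0, 0, 0, 1], [-0.9, -1, 0, 0, 0, 0, 1], [-0.9, -1, 0, 0, 0, 0, 1], [-0.9, -1, 0, 0, 0, 0, 1], [-0.9, -1, 0, 0, 0, 0, 1], [-0.9, -1, 0, 0, 0, 0, 1]])

```text
time: 0.9
tool_pos: [0.3394, 0.2731, 0.1948]
eef_rot: [0.174, 0.985, -0.001, 0.0]
ft_force: [-0.6, 0.1, 0.6]
gripper_width: 1.001
```

```bash
cat > g.py <<'E'
import sys
from h import *
x,y,z,a=map(float,sys.argv[1:5]); o=bot.get_obs(); A=R.from_quat(o["eef_rot"]); a=np.radians(a)
B=R.from_matrix(np.array([[-np.sin(a),np.cos(a),0],[np.cos(a),np.sin(a),0],[0,0,-1]]))
print("t",o["time"],"pos",o["tool_pos"].round(4),"j",o["joint_pos"].round(2),"f",o["ft_force"].round(1),"m",o["ft_torque"].round(2),"w",round(o["gripper_width"],3))
print("shift",(A.inv().apply(np.array([x,y,z])-o["tool_pos"])/.25).round(4),"turn",((A.inv()*B).as_rotvec()/2/np.pi).round(4))
E
python3 g.py .475 -.0525 .15 -28.5
```

```text
t 0.9 pos [0.3394 0.2731 0.1948] j [-0.92  0.08  0.13  2.04 -0.01  1.03  0.45] f [-0.6  0.1  0.6] m [ 0.04 -0.02  0.  ] w 1.001
shift [-0.9546 -1.0384  0.1808] turn [-0.000e+00  2.000e-04  2.737e-01]
```

apply_moves(moves=[[-0.95, -1, 0.1, 0, 0, 0.27, 1], [-0.95, -1, 0.1, 0, 0, 0.27, 1], [-0.95, -1, 0.1, 0, 0, 0.27, 1], [-0.95, -1, 0.1, 0, 0, 0.27, 1], [-0.95, -1, 0.1, 0, 0, 0.27, 1], [-0.95, -1, 0.1, 0, 0, 0.27, 1], [-0.95, -1, 0.1, 0, 0, 0.27, 1], [-0.95, -1, 0.1, 0, 0, 0.27, 1], [-0.95, -1, 0.1, 0, 0, 0.27, 1], [-0.95, -1, 0.1, 0, 0, 0.27, 1], [-0.95, -1, 0.1, 0, 0, 0.27, 1], [-0.95, -1, 0.1, 0, 0, 0.27, 1]])

```text
time: 2.1
tool_pos: [0.4778, -0.0364, 0.1695]
eef_rot: [0.853, 0.522, -0.0, -0.0]
ft_force: [0.2, -0.6, 1.7]
gripper_width: 0.996
```

```bash
python3 g.py .475 -.0525 .07 -28.5
python3 - <<'E'
from h import *
for i,n in enumerate(("scene","top")):
    im=bot.grab_frame(n)[:,:,::-1]; x,y=((270,220),(330,200))[i]
    globals()[n]=cv2.resize(im[y:y+200,x:x+160],None,fx=2.5,fy=2.5,interpolation=2)
cv2.imwrite("pics/c3.png",np.hstack([scene,top]))
E
```

```text
t 2.1 pos [ 0.4778 -0.0364  0.1695] j [-0.57  0.2   0.64  2.   -0.15  0.98 -0.33] f [ 0.2 -0.6  1.7] m [-0.05  0.07 -0.04] w 0.996
shift [-0.0624  0.0194  0.3979] turn [-0.0001  0.0001  0.004 ]
```

View pics/c3.png

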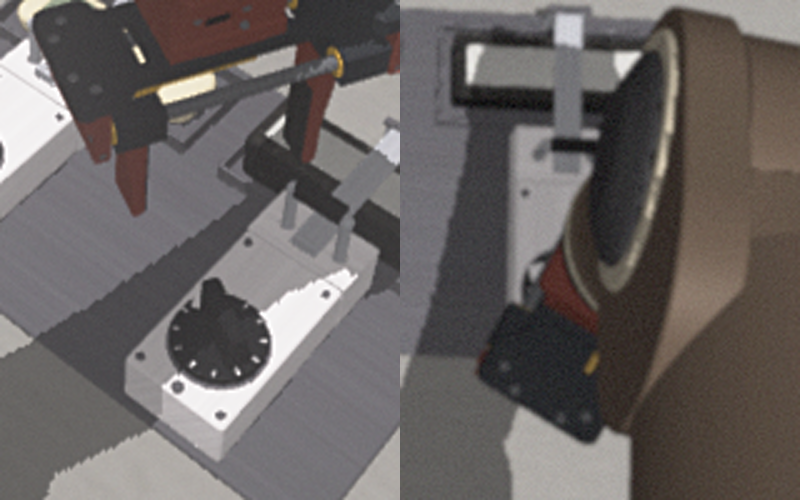

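apply_moves(moves=[[-0.062, 0.019, 0.05, 0, 0, 0.004, 1], [-0.062, 0.019, 0.15, 0, 0, 0.004, 1], [-0.062, 0.019, 0.22, 0, 0, 0.004, 1], [-0.062, 0.019, 0.28, 0, 0, 0.004, 1], [-0.062, 0.019, 0.34, 0, 0, 0.004, 1], [-0.062, 0.019, 0.38, 0, 0, 0.004, 1], [-0.062, 0.019, 0.39, 0, 0, 0.004, 1], [-0.062, 0.019, 0.39, 0, 0, 0.004, 1], [-0.062, 0.019, 0.39, 0, 0, 0.004, 1]])

```text
time: 3.1
tool_pos: [0.4752, -0.0535, 0.0726]
eef_rot: [0.858, 0.513, 0.0, 0.0]
ft_force: [-0.1, 1.0, 0.4]
gripper_width: 0.997
```

```bash
python3 g.py .475 -.0525 .07 -28.5
python3 - <<'E'
from h import *
im=bot.grab_frame("scene")[:,:,::-1]; x,y=270,240
cv2.imwrite("pics/c4.png",cv2.resize(im[y:y+180,x:x+180],None,fx=3,fy=3,interpolation=2))
E
```

```text
t 3.1 pos [ 0.4752 -0.0535  0.0726] j [-0.47  0.36  0.59  2.1  -0.29  0.76 -0.19] f [-0.1  1.   0.4] m [-0.03  0.11 -0.06] w 0.997
shift [ 0.0031 -0.0027  0.0105] turn [ 0.0001 -0.0001  0.0007]
```

View pics/c4.png

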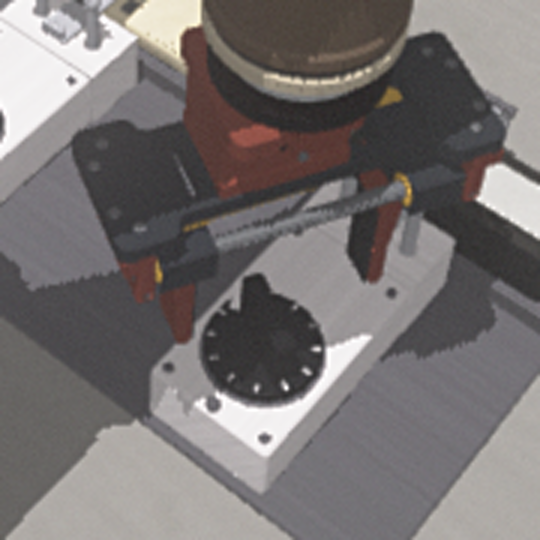

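The jaws straddle the bar: fingers at crop (180,340) and (375,280), bar between them. Closing.

apply_moves(moves=[[0.003, -0.003, 0.008, 0, 0, 0, -1], [0.003, -0.003, 0.008, 0, 0, 0, -1], [0.003, -0.003, 0.008, 0, 0, 0, -1], [0.003, -0.003, 0.008, 0, 0, 0, -1], [0.003, -0.003, 0.008, 0, 0, 0, -1], [0.003, -0.003, 0.008, 0, 0, 0, -1], [0.003, -0.003, 0.008, 0, 0, 0, -1], [0.003, -0.003, 0.008, 0, 0, 0, -1], [0.003, -0.003, 0.008, 0, 0, 0, -1], [0.003, -0.003, 0.008, 0, 0, 0, -1]])

```text
time: 4.15
tool_pos: [0.4746, -0.0522, 0.0702]
eef_rot: [0.858, 0.513, 0.0, -0.0]
ft_force: [-0.1, -0.5, 0.6]
gripper_width: 0.128
```

```bash
python3 g.py .475 -.0525 .07 91.5
```

```text
t 4.15 pos [ 0.4746 -0.0522  0.0702] j [-0.47  0.36  0.59  2.11 -0.29  0.75 -0.19] f [-0.1 -0.5  0.6] m [-0.11  0.06 -0.04] w 0.128
shift [-0.0002  0.0019  0.001 ] turn [ 0.     -0.     -0.3326]
```

apply_moves(moves=[[0, 0, 0, 0, 0, -0.014, -1], [0, 0, 0, 0, 0, -0.028, -1], [0, 0, 0, 0, 0, -0.042, -1], [0, 0, 0, 0, 0, -0.056, -1], [0, 0, 0, 0, 0, -0.07, -1], [0, 0, 0, 0, 0, -0.084, -1], [0, 0, 0, 0, 0, -0.098, -1], [0, 0, 0, 0, 0, -0.112, -1], [0, 0, 0, 0, 0, -0.126, -1], [0, 0, 0, 0, 0, -0.14, -1], [0, 0, 0, 0, 0, -0.154, -1], [0, 0, 0, 0, 0, -0.166, -1]])

```text
time: 5.35
tool_pos: [0.4746, -0.0523, 0.0702]
eef_rot: [0.487, 0.874, -0.0, -0.0]
ft_force: [-0.5, -0.4, -0.4]
gripper_width: 0.001
```

```bash
python3 g.py .475 -.0525 .07 91.5
```

```text
t 5.35 pos [ 0.4746 -0.0523  0.0702] j [-0.27  0.33  0.33  2.09 -0.16  0.74  0.72] f [-0.5 -0.4 -0.4] m [-0.03 -0.   -0.06] w 0.001
shift [-0.0017  0.0009  0.0009] turn [-0.    -0.    -0.166]
```

Width now reads shut, so the bar isn't between the pads. Looking.

Run:
```python
from h import *
im=bot.grab_frame("scene")[:,:,::-1]; x,y=290,270
a=cv2.resize(im[y:y+150,x:x+150],None,fx=4,fy=4,interpolation=2)
cv2.imwrite("pics/c5.png",a)
print((proj("scene",[[.475,-.0525,.062],[.475,-.0525,.089]])-[x,y]+.5)*4)
```

```text
[[273.41490233 328.55550899]
 [278.17275391 288.75582586]]
```

View pics/c5.png

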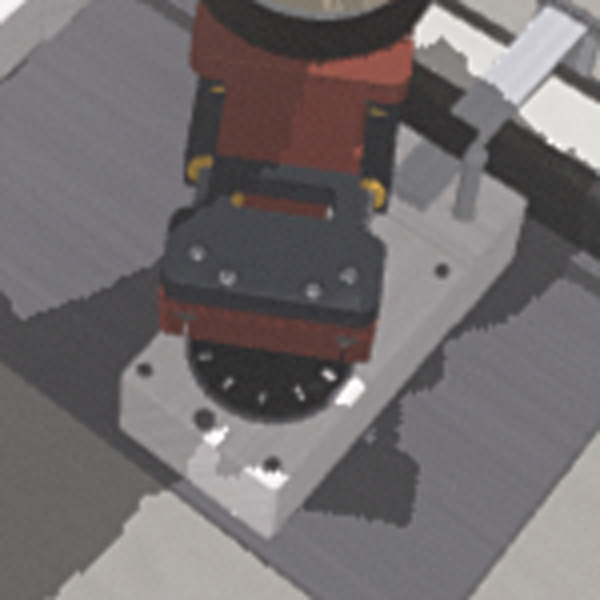

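```bash
python3 - <<'E'
from h import *
for z in(.062,.09,.11):
    a,b=[unproj("scene",(270+u/3,240+v/3),z) for u,v in((182,343),(374,282))]; print(z,a.round(3),b.round(3),((a+b)/2).round(3),np.linalg.norm(a-b).round(3))
E
python3 g.py .475 -.0525 .15 31
```

```text
0.062 [ 0.445 -0.025  0.062] [ 0.537 -0.075  0.062] [ 0.491 -0.05   0.062] 0.105
0.09 [ 0.431 -0.036  0.09 ] [ 0.52  -0.084  0.09 ] [ 0.475 -0.06   0.09 ] 0.101
0.11 [ 0.421 -0.043  0.11 ] [ 0.507 -0.09   0.11 ] [ 0.464 -0.067  0.11 ] 0.098
t 5.4 pos [ 0.4746 -0.0523  0.0702] j [-0.27  0.33  0.33  2.09 -0.16  0.74  0.72] f [-0.2  0.9 -0.5] m [-0.03 -0.03  0.01] w 0.007
shift [-0.0016  0.0009 -0.319 ] turn [-0.      0.      0.0027]
```

apply_moves(moves=[[0, 0, 0, 0, 0, 0, 1], [0, 0, 0, 0, 0, 0, 1], [0, 0, 0, 0, 0, 0, 1], [0, 0, 0, 0, 0, 0, 1], [0, 0, 0, 0, 0, 0, 1], [0, 0, 0, 0, 0, 0, 1]])

```text
time: 6.0
tool_pos: [0.4746, -0.0521, 0.0702]
eef_rot: [0.488, 0.873, 0.0, -0.0]
ft_force: [0.4, 0.6, 0.3]
gripper_width: 0.509
```

```bash
python3 g.py .475 -.0525 .15 31
python3 - <<'E'
from h import *
im=bot.grab_frame("scene")[:,:,::-1]; x,y=290,270
cv2.imwrite("pics/c6.png",cv2.resize(im[y:y+150,x:x+150],None,fx=4,fy=4,interpolation=2))
E
```

```text
t 6.0 pos [ 0.4746 -0.0521  0.0702] j [-0.27  0.33  0.33  2.09 -0.16  0.74  0.72] f [0.4 0.6 0.3] m [-0.04  0.07  0.03] w 0.509
shift [-0.0021  0.0006 -0.3191] turn [-0.     -0.      0.0015]
```

View pics/c6.png

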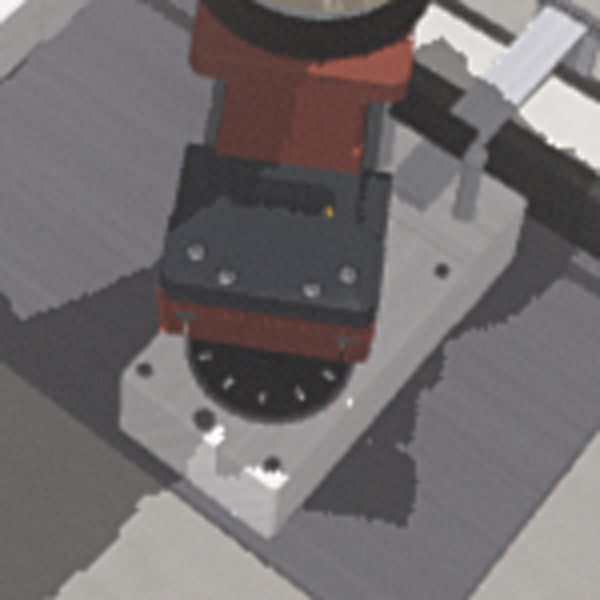

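Run:
```python
from h import *
print("c3 want",(357.5,294.5));
for z in(.16,.18,.2): print(z,proj("scene",[.4778,-.0364,z]))
print("c4 want",(270+271/3,240+308/3));
for z in(.062,.075,.09): print(z,proj("scene",[.4752,-.0535,z]))
```

```text
c3 want (357.5, 294.5)
0.16 [[354.52510087 305.41161878]]
0.18 [[355.40936288 296.59807618]]
0.2 [[356.32810809 287.44083547]]
c4 want (360.3333333333333, 342.6666666666667)
0.062 [[358.46435539 351.94141945]]
0.075 [[359.03722131 347.21113981]]
0.09 [[359.71469248 341.61711168]]
```

apply_moves(moves=[[0, 0, 0, 0, 0, 0, 1], [0, 0, -0.1, 0, 0, 0, 1], [0, 0, -0.2, 0, 0, 0, 1], [0, 0, -0.35, 0, 0, 0, 1], [0, 0, -0.5, 0, 0, 0, 1], [0, 0, -0.5, 0, 0, 0, 1]])

```text
time: 6.65
tool_pos: [0.4774, -0.0525, 0.1997]
eef_rot: [0.489, 0.873, 0.002, 0.003]
ft_force: [0.4, -0.7, 0.4]
gripper_width: 1.001
```

```bash
python3 g.py .475 -.0525 .15 31
python3 - <<'E'
from h import *
im=bot.grab_frame("scene")[:,:,::-1]; x,y=290,220
cv2.imwrite("pics/c7.png",cv2.resize(im[y:y+180,x:x+180],None,fx=3.3,fy=3.3,interpolation=2))
E
```

```text
t 6.65 pos [ 0.4774 -0.0525  0.1997] j [-0.32  0.15  0.37  1.96 -0.06  1.04  0.63] f [ 0.4 -0.7  0.4] m [-0.06  0.   -0.06] w 1.001
shift [ 0.0055 -0.0095  0.1987] turn [0.0011 0.0005 0.0014]
```

View pics/c7.png

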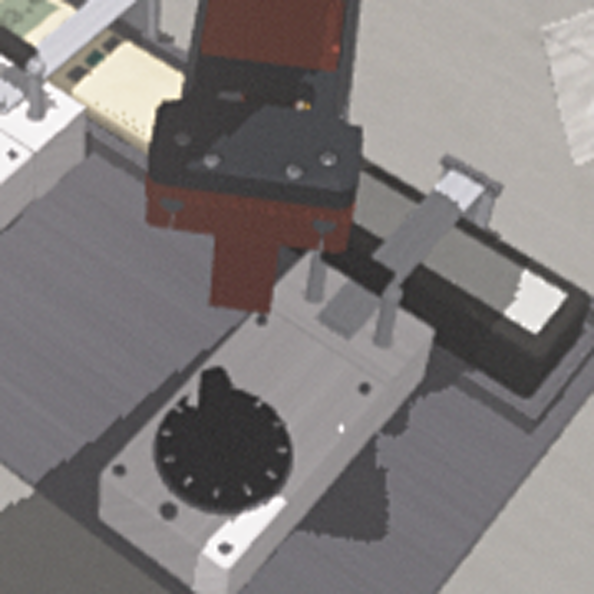

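The dial hasn't moved: the nose is still at crop (185,400), pointing back. Pixels put the fingertips about 15 mm above the reported TCP instead of 8 mm below it, so the jaws closed above the bar. I'll check that with this view, then regrasp lower.

```bash
python3 - <<'E'
from h import *
o=bot.get_obs();M=R.from_quat(o["eef_rot"]).as_matrix();print("want",(362.7,313.9),o["tool_pos"])
for z in(.19,.2,.21,.22,.23): print(z,proj("scene",np.r_[(o["tool_pos"]-.055*M[:,1])[:2],z]))
E
python3 g.py .475 -.0525 .06 -28.5
```

```text
want (362.7, 313.9) [ 0.4761183 -0.052217   0.1973561]
0.19 [[359.33164784 333.90121708]]
0.2 [[359.86082423 329.4189051 ]]
0.21 [[360.4010881  324.84267815]]
0.22 [[360.95279162 320.16955338]]
0.23 [[361.516302   315.39642025]]
t 6.7 pos [ 0.4761 -0.0522  0.1974] j [-0.32  0.15  0.37  1.96 -0.06  1.04  0.63] f [-0.3 -0.2 -0.4] m [-0.06  0.04 -0.03] w 1.0
shift [ 0.0024 -0.0069  0.5494] turn [ 8.000e-04 -1.000e-04  1.668e-01]
```

apply_moves(moves=[[0.002, -0.007, 0.1, 0.001, 0, 0.167, 1], [0.002, -0.007, 0.2, 0.001, 0, 0.167, 1], [0.002, -0.007, 0.3, 0.001, 0, 0.167, 1], [0.002, -0.007, 0.3, 0.001, 0, 0.167, 1], [0.002, -0.007, 0.3, 0.001, 0, 0.167, 1], [0.002, -0.007, 0.3, 0.001, 0, 0.167, 1], [0.002, -0.007, 0.35, 0.001, 0, 0.167, 1], [0.002, -0.007, 0.42, 0.001, 0, 0.167, 1], [0.002, -0.007, 0.48, 0.001, 0, 0.167, 1], [0.002, -0.007, 0.53, 0.001, 0, 0.167, 1], [0.002, -0.007, 0.56, 0.001, 0, 0.167, 1], [0.002, -0.007, 0.57, 0.001, 0, 0.167, 1]])

```text
time: 7.9
tool_pos: [0.4721, -0.0528, 0.0517]
eef_rot: [0.86, 0.511, -0.003, -0.002]
ft_force: [0.5, 0.1, 1.4]
gripper_width: 0.996
```

apply_moves(moves=[[0, 0, 0, 0, 0, 0, 1], [0, 0, 0.008, 0, 0, 0, 1], [0, 0, 0.008, 0, 0, 0, 1]])

```text
time: 8.2
tool_pos: [0.4731, -0.0527, 0.051]
eef_rot: [0.86, 0.511, -0.002, -0.001]
ft_force: [0.3, -0.7, -0.6]
gripper_width: 1.003
```

```bash
python3 g.py .475 -.0525 .05 -28.5
python3 - <<'E'
from h import *
im=bot.grab_frame("scene")[:,:,::-1]; x,y=290,270
a=cv2.resize(im[y:y+150,x:x+150],None,fx=4,fy=4,interpolation=2)
cv2.imwrite("pics/c8.png",a)
E
```

```text
t 8.2 pos [ 0.4731 -0.0527  0.051 ] j [-0.38  0.38  0.49  2.11 -0.27  0.71 -0.22] f [ 0.3 -0.7 -0.6] m [-0.1   0.1  -0.02] w 1.003
shift [0.0043 0.0062 0.004 ] turn [-0.0007  0.0004 -0.0002]
```

View pics/c8.png

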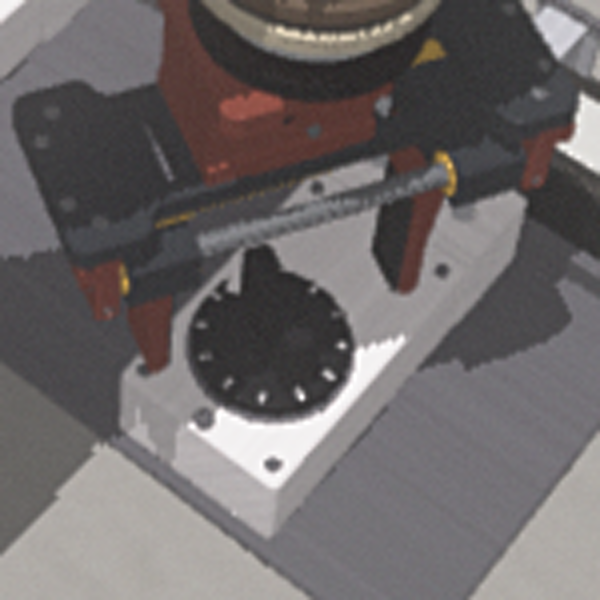

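Now the tips are at crop (155,368) and (395,285). Their midpoint (275,328) matches a tip height of about 63 mm around the bar. Closing, and I'll check the width after a full closing time.

apply_moves(moves=[[0.004, 0.003, 0, -0.0007, 0.0004, 0, -1], [0.004, 0.003, 0, -0.0007, 0.0004, 0, -1], [0.004, 0.003, 0, -0.0007, 0.0004, 0, -1], [0.004, 0.003, 0, -0.0007, 0.0004, 0, -1], [0.004, 0.003, 0, -0.0007, 0.0004, 0, -1], [0.004, 0.003, 0, -0.0007, 0.0004, 0, -1], [0.004, 0.003, 0, -0.0007, 0.0004, 0, -1], [0.004, 0.003, 0, -0.0007, 0.0004, 0, -1], [0.004, 0.003, 0, -0.0007, 0.0004, 0, -1], [0.004, 0.003, 0, -0.0007, 0.0004, 0, -1], [0.004, 0.003, 0, -0.0007, 0.0004, 0, -1], [0.004, 0.003, 0, -0.0007, 0.0004, 0, -1]])

```text
time: 9.45
tool_pos: [0.475, -0.0527, 0.0508]
eef_rot: [0.86, 0.511, 0.0, 0.001]
ft_force: [4.8, -2.4, -5.1]
gripper_width: 0.133
```

apply_moves(moves=[[0, 0, 0, 0, 0, 0, -1], [0, 0, 0, 0, 0, 0, -1], [0, 0, 0, 0, 0, 0, -1]])

```text
time: 9.75
tool_pos: [0.475, -0.0527, 0.0508]
eef_rot: [0.86, 0.511, 0.0, 0.001]
ft_force: [5.0, -3.3, -5.3]
gripper_width: 0.136
```

```bash
python3 g.py .475 -.0525 .05 91.5
```

```text
t 9.75 pos [ 0.475  -0.0527  0.0508] j [-0.39  0.38  0.49  2.12 -0.27  0.7  -0.22] f [ 5.  -3.3 -5.3] m [-0.66 -0.93  0.01] w 0.136
shift [ 0.0007 -0.0005  0.0034] turn [ 1.000e-04  2.000e-04 -3.336e-01]
```

Width 0.136 × 88 = 12.0 mm, so the bar is gripped. Turning counter-clockwise 60° first.

apply_moves(moves=[[0, 0.004, 0, 0, 0, -0.014, -1], [0, 0.004, 0, 0, 0, -0.028, -1], [0, 0.004, 0, 0, 0, -0.042, -1], [0, 0.004, 0, 0, 0, -0.056, -1], [0, 0.004, 0, 0, 0, -0.07, -1], [0, 0.004, 0, 0, 0, -0.084, -1], [0, 0.004, 0, 0, 0, -0.098, -1], [0, 0.004, 0, 0, 0, -0.112, -1], [0, 0.004, 0, 0, 0, -0.126, -1], [0, 0.004, 0, 0, 0, -0.14, -1], [0, 0.004, 0, 0, 0, -0.154, -1], [0, 0.004, 0, 0, 0, -0.168, -1]])

```text
time: 10.95
tool_pos: [0.4751, -0.0527, 0.0509]
eef_rot: [0.484, 0.875, -0.0, -0.0]
ft_force: [2.5, -1.3, -1.6]
gripper_width: 0.129
```

```bash
python3 g.py .475 -.0525 .05 91.5
```

```text
t 10.95 pos [ 0.4751 -0.0527  0.0509] j [-0.17  0.36  0.22  2.1  -0.12  0.7   0.69] f [ 2.5 -1.3 -1.6] m [-0.31 -0.43 -0.11] w 0.129
shift [0.001  0.0001 0.0034] turn [-1.00e-04 -1.00e-04 -1.65e-01]
```

apply_moves(moves=[[0, 0, 0, 0, 0, -0.014, -1], [0, 0, 0, 0, 0, -0.028, -1], [0, 0, 0, 0, 0, -0.042, -1], [0, 0, 0, 0, 0, -0.056, -1], [0, 0, 0, 0, 0, -0.07, -1], [0, 0, 0, 0, 0, -0.084, -1], [0, 0, 0, 0, 0, -0.098, -1], [0, 0, 0, 0, 0, -0.112, -1], [0, 0, 0, 0, 0, -0.126, -1], [0, 0, 0, 0, 0, -0.14, -1], [0, 0, 0, 0, 0, -0.154, -1], [0, 0, 0, 0, 0, -0.165, -1]])

```text
time: 12.15
tool_pos: [0.4751, -0.0527, 0.0509]
eef_rot: [-0.013, 1.0, -0.0, -0.0]
ft_force: [2.5, -0.6, -1.7]
gripper_width: 0.136
```

apply_moves(moves=[[0, 0, 0, 0, 0, 0, -1], [0, 0, 0, 0, 0, 0, -1], [0, 0, 0, 0, 0, 0, 1], [0, 0, 0, 0, 0, 0, 1], [0, 0, 0, 0, 0, 0, 1], [0, 0, 0, 0, 0, 0, 1], [0, 0, -0.1, 0, 0, 0, 1], [0, 0, -0.2, 0, 0, 0, 1], [0, 0, -0.3, 0, 0, 0, 1], [0, 0, -0.4, 0, 0, 0, 1], [0, 0, -0.4, 0, 0, 0, 1]])

```text
time: 13.25
tool_pos: [0.4769, -0.0527, 0.1537]
eef_rot: [-0.011, 1.0, -0.0, 0.002]
ft_force: [-0.9, -0.1, -0.4]
gripper_width: 0.911
```

```bash
python3 g.py .575 -.05 .15 1.5
python3 - <<'E'
from h import *
im=bot.grab_frame("scene")[:,:,::-1]; x,y=290,220
cv2.imwrite("pics/c9.png",cv2.resize(im[y:y+180,x:x+180],None,fx=3.3,fy=3.3,interpolation=2))
E
```

```text
t 13.25 pos [ 0.4769 -0.0527  0.1537] j [ 0.03  0.21 -0.02  1.99  0.01  0.94  1.6 ] f [-0.9 -0.1 -0.4] m [0.05 0.02 0.01] w 0.911
shift [-0.3926  0.0022  0.0166] turn [0.0005 0.0006 0.2494]
```

View pics/c9.png

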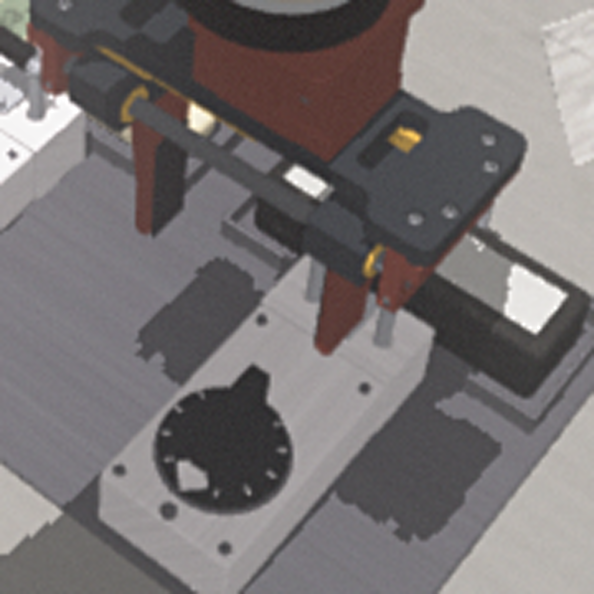

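The nose at (190,473) now points at the pip (168,511). Moving over to the shackle.

apply_moves(moves=[[-0.1, 0.002, 0, 0.0005, 0.0006, 0.25, 1], [-0.2, 0.002, 0, 0.0005, 0.0006, 0.25, 1], [-0.3, 0.002, 0, 0.0005, 0.0006, 0.25, 1], [-0.393, 0.002, 0, 0.0005, 0.0006, 0.25, 1], [-0.393, 0.002, 0, 0.0005, 0.0006, 0.25, 1], [-0.393, 0.002, 0, 0.0005, 0.0006, 0.25, 1], [-0.393, 0.002, 0, 0.0005, 0.0006, 0.25, 1], [-0.393, 0.002, 0, 0.0005, 0.0006, 0.25, 1], [-0.393, 0.002, 0, 0.0005, 0.0006, 0.25, 1], [-0.393, 0.002, 0, 0.0005, 0.0006, 0.25, 1], [-0.393, 0.002, 0, 0.0005, 0.0006, 0.25, 1], [-0.393, 0.002, 0, 0.0005, 0.0006, 0.25, 1]])

```text
time: 14.5
tool_pos: [0.5723, -0.0498, 0.1491]
eef_rot: [0.699, 0.715, -0.003, -0.003]
ft_force: [0.2, -0.2, 0.0]
gripper_width: 0.999
```

```bash
python3 g.py .575 -.05 .06 1.5
```

```text
t 14.5 pos [ 0.5723 -0.0498  0.1491] j [-0.22  0.38  0.29  1.78 -0.12  1.    0.14] f [ 0.2 -0.2  0. ] m [-0.06  0.04 -0.04] w 0.999
shift [-0.0011  0.0134  0.3563] turn [-0.0012  0.     -0.0007]
```

apply_moves(moves=[[-0.001, 0.008, 0.1, 0, 0, 0, 1], [-0.001, 0.008, 0.17, 0, 0, 0, 1], [-0.001, 0.008, 0.23, 0, 0, 0, 1], [-0.001, 0.008, 0.28, 0, 0, 0, 1], [-0.001, 0.008, 0.32, 0, 0, 0, 1], [-0.001, 0.008, 0.345, 0, 0, 0, 1], [-0.001, 0.008, 0.35, 0, 0, 0, 1], [-0.001, 0.008, 0.35, 0, 0, 0, 1], [-0.001, 0.008, 0.35, 0, 0, 0, 1]])

```text
time: 15.4
tool_pos: [0.5751, -0.0502, 0.0637]
eef_rot: [0.699, 0.715, -0.001, -0.002]
ft_force: [-0.6, -0.4, 0.5]
gripper_width: 1.001
```

```bash
python3 g.py .575 -.05 .06 1.5
python3 - <<'E'
from h import *
im=bot.grab_frame("scene")[:,:,::-1]; x,y=330,220
a=cv2.resize(im[y:y+150,x:x+150],None,fx=4,fy=4,interpolation=2)
o=bot.get_obs()
print((proj("scene",[[*o["tool_pos"][:2],.07],rack(np.load("v.npy"),[.03,-.11,.0935])[0]])-[x,y]+.5)*4)
cv2.imwrite("pics/c10.png",a)
E
```

```text
t 15.4 pos [ 0.5751 -0.0502  0.0637] j [-0.19  0.48  0.26  1.85 -0.16  0.83  0.17] f [-0.6 -0.4  0.5] m [-0.07  0.08 -0.02] w 1.001
shift [ 0.0007 -0.0005  0.0147] turn [-0.0007 -0.0001 -0.0005]
[[269.66315237 348.60698031]
 [275.82454922 312.71361957]]
```

View pics/c10.png

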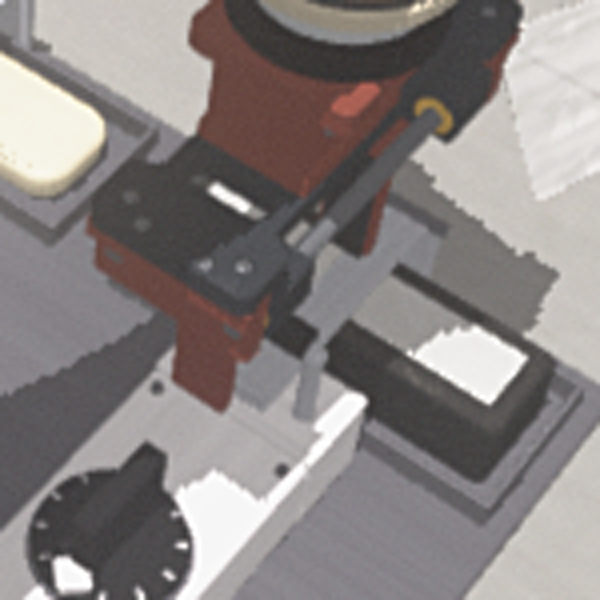

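Jaws straddle the sleeve: front tip (200,400), rear tip (362,252). Lowering a little more, then closing.

apply_moves(moves=[[0, 0, 0.02, -0.0007, 0, -0.0005, 1], [0, 0, 0.034, -0.0007, 0, -0.0005, 1], [0, 0, 0.034, -0.0007, 0, -0.0005, -1], [0, 0, 0.034, -0.0007, 0, -0.0005, -1], [0, 0, 0.034, -0.0007, 0, -0.0005, -1], [0, 0, 0.034, -0.0007, 0, -0.0005, -1], [0, 0, 0.034, -0.0007, 0, -0.0005, -1], [0, 0, 0.034, -0.0007, 0, -0.0005, -1], [0, 0, 0.034, -0.0007, 0, -0.0005, -1], [0, 0, 0.034, -0.0007, 0, -0.0005, -1], [0, 0, 0.034, -0.0007, 0, -0.0005, -1], [0, 0, 0.034, -0.0007, 0, -0.0005, -1]])

```text
time: 16.65
tool_pos: [0.5747, -0.0501, 0.0546]
eef_rot: [0.698, 0.716, -0.0, -0.0]
ft_force: [0.6, -0.0, 0.3]
gripper_width: 0.129
```

apply_moves(moves=[[0, 0, 0, 0, 0, 0, -1], [0, 0, 0, 0, 0, 0, -1], [0, 0, 0, 0, 0, 0, -1], [0, 0, 0, 0, 0, 0, -1]])

```text
time: 17.05
tool_pos: [0.5747, -0.0501, 0.0546]
eef_rot: [0.698, 0.716, -0.0, -0.0]
ft_force: [0.6, -0.2, -0.4]
gripper_width: 0.111
```

```bash
python3 g.py .575 -.05 .19 1.5
```

```text
t 17.05 pos [ 0.5747 -0.0501  0.0546] j [-0.19  0.49  0.25  1.87 -0.17  0.8   0.18] f [ 0.6 -0.2 -0.4] m [-0.05 -0.03  0.03] w 0.111
shift [ 0.0007  0.0007 -0.5414] turn [-0.0001 -0.0001 -0.0001]
```

Width 9.8 mm, so the sleeve is held. Lifting gently, first 30 mm.

apply_moves(moves=[[0, 0, -0.01, 0, 0, 0, -1], [0, 0, -0.02, 0, 0, 0, -1], [0, 0, -0.04, 0, 0, 0, -1], [0, 0, -0.06, 0, 0, 0, -1], [0, 0, -0.08, 0, 0, 0, -1], [0, 0, -0.1, 0, 0, 0, -1], [0, 0, -0.12, 0, 0, 0, -1]])

```text
time: 17.75
tool_pos: [0.5748, -0.0501, 0.0852]
eef_rot: [0.698, 0.716, -0.0, -0.0]
ft_force: [-0.3, 0.4, -1.1]
gripper_width: 0.11
```

```bash
python3 g.py .575 -.05 .2 1.5
```

```text
t 17.75 pos [ 0.5748 -0.0501  0.0852] j [-0.2   0.45  0.27  1.84 -0.15  0.87  0.17] f [-0.3  0.4 -1.1] m [-0.07  0.08  0.04] w 0.11
shift [ 0.0007  0.0007 -0.4593] turn [-0.0001 -0.0001 -0.0001]
```

It's free (about 1 N, roughly its weight). Lifting the rest.

apply_moves(moves=[[0, 0, -0.04, 0, 0, 0, -1], [0, 0, -0.08, 0, 0, 0, -1], [0, 0, -0.13, 0, 0, 0, -1], [0, 0, -0.19, 0, 0, 0, -1], [0, 0, -0.25, 0, 0, 0, -1], [0, 0, -0.31, 0, 0, 0, -1], [0, 0, -0.37, 0, 0, 0, -1], [0, 0, -0.42, 0, 0, 0, -1], [0, 0, -0.46, 0, 0, 0, -1], [0, 0, -0.48, 0, 0, 0, -1], [0, 0, -0.48, 0, 0, 0, -1], [0, 0, -0.48, 0, 0, 0, -1]])

```text
time: 18.95
tool_pos: [0.5745, -0.0502, 0.2042]
eef_rot: [0.698, 0.716, -0.0, -0.001]
ft_force: [-0.2, 0.2, -1.7]
gripper_width: 0.113
```

apply_moves(moves=[[0, 0, 0, 0, 0, 0, -1], [0, 0, 0, 0, 0, 0, -1], [0, 0, 0, 0, 0, 0, -1], [0, 0, 0, 0, 0, 0, -1], [0, 0, 0, 0, 0, 0, -1]])

```text
time: 19.45
tool_pos: [0.5748, -0.0502, 0.2045]
eef_rot: [0.698, 0.716, -0.0, -0.001]
ft_force: [-0.2, 0.3, -1.6]
gripper_width: 0.11
```

```bash
python3 g.py .575 -.05 .2 1.5
python3 - <<'E'
from h import *
im=bot.grab_frame("scene")[:,:,::-1]; x,y=270,160
a=cv2.resize(im[y:y+240,x:x+240],None,fx=2.5,fy=2.5,interpolation=2)
c=rack(np.load("v.npy"),[[.03,-.09,.162],[.03,-.13,.162]])
print((proj("scene",c)-[x,y]+.5)*2.5)
cv2.imwrite("pics/c11.png",a)
E
```

```text
t 19.45 pos [ 0.5748 -0.0502  0.2045] j [-0.23  0.32  0.3   1.72 -0.1   1.11  0.13] f [-0.2  0.3 -1.6] m [-0.04  0.05 -0.06] w 0.11
shift [0.0006 0.001  0.0181] turn [-0.0002 -0.0001 -0.0001]
[[307.71621951 256.99987035]
 [365.13062325 291.49724646]]
```

View pics/c11.png

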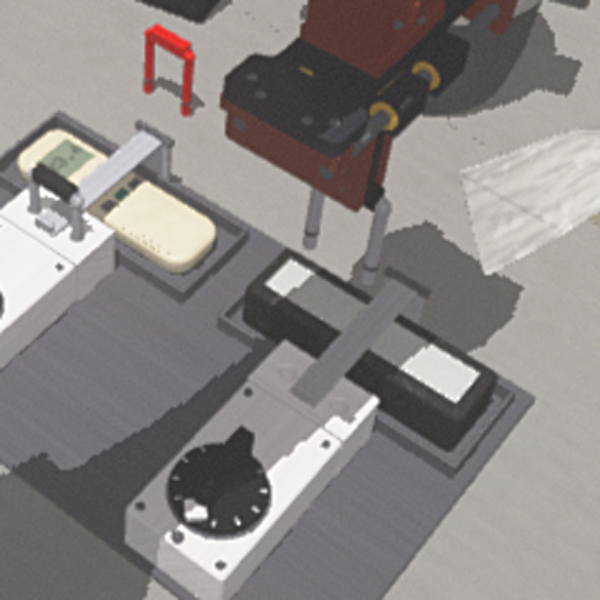

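The feet are at (312,243) and (371,277), where a straight 150 mm lift should put them. The bar is therefore at about 237 mm, and the nose is still at the pip. Handing in.

```bash
python3 -c "
from plant import bot
print(bot.sign_off())"
```

```text
the job is handed in; nothing more can be done
None
```

I opened the right lock, the one in front of the blade case, and handed the job in at about 19.5 s of the 67 s. The arm is still holding the shackle upright and still over that lock. I turned the dial four notches counter-clockwise to the pip, released it, then pulled the shackle straight up.

**Last checks:**
- **Dial:** the nose points at the pip in the final picture.
- **Shackle:** the jaws are 9.7 mm apart on the 10 mm sleeve. It was lifted 150 mm, so the top bar is at about 237 mm, and the feet appear where a straight lift should put them.
- **Forces:** they stayed around 6 N or less in every reading I took (readings come at the end of each move).
- **Other things:** the left lock and both trays were not touched.

**What disagreed:** the first attempt on the dial closed above the bar. The pictures put the fingertips about 12–15 mm above the reported tool position, not 8 mm below it as specified. Nothing moved, and I went about 20 mm lower and regripped. The cause is unknown; the heights I used came from the pictures and the jaw opening.

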